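# Draw a rail up tight in its housing with a tapered pin

### The job

First push the dark rail into its wooden housing until its rubber nose meets the end stop, and let go: it springs back a little, so the holes do not quite line up. Then lay the blue-handled tapered pin in the groove with its point towards the housing, let go of it, and push it on through the cheeks and the rail until its handle is tight against the housing, which pulls the rail into line. Finish by sliding the red-knobbed bolt fully across the groove behind the pin, and leave the yellow tape measure where it stands.

Things in the scene. Friction and masses are not known exactly. Their poses are not given: they have to be found in the camera images.
- joint_block: Wooden assembly block fixed to the bench, pose varies. Origin on the bench under the centre of the housing's front face; +x is the way the pin is driven (away from the robot), z up. Housing: front cheek x 0 to 14 mm, slot for the rail, back cheek x 36 to 48 mm; cheeks y -35 to 35, z 10 to 64 mm. Bolt's steel staples: x -84 to -56, y 31 to 61 mm, up to z 52 mm.
- groove (a point): Point on the floor of the groove before the housing; block frame x -105, y 0, z 24 mm; axes as the block. The groove runs along x from -179 to -1 mm, 29.4 mm wide at its floor; low walls with flared lips reach z 33 mm, y +-22 mm. A pin laid in it lies in line with the holes (axis z 37 mm); laid with its origin above this point, its tip is 13 mm short of the housing.
- front_hole (a point): Centre of the 17.2 mm hole on the front cheek's front face (block x 0, y 0, z 37 mm). An equal hole in the back cheek is in line. A pin that is fully home has its origin here.
- draw_pin: Loose steel draw pin lying on the bench, 0.3 kg. Blue square handle 60 mm long, 26 x 26 mm; then a round 16 mm shank, 50 mm long, tapering on to a 3 mm point 92 mm from the handle. Origin on the axis at the handle's front face; +x to the point; handle back to x -60 mm. Lies level on its handle, axis 13 mm up; balance point in the handle. Driving it takes about 5 to 15 N.
- nose_pad (a joint): How far (m) the rail's rubber nose pad has slid along the block's +y into the housing: 0 fully out, 0.060 against the end stop. Stays where it is left (3 N friction).
- rail (a joint): How far (m) the rail is pressed in against the spring behind its nose pad: 0 relaxed, 0.005 when its hole lines up with the cheeks' holes (nose pad at the stop), 0.0055 solid. The spring takes 2 N to start and about 6 N at 0.005 and pushes the rail back to 0 when it is let go.
- rail_end (a point): Centre of the outer end face of the dark wooden rail (brass dot), pushed along the block's +y. Rail 122 mm long, 20 mm thick (block x 15 to 35), 44 mm high (z 15 to 59 mm, on a bed and foot that reach out to y -145 mm); cross hole 17.2 mm, 100 mm from this end. Block frame: x 25 mm, z 37 mm, y = -0.165 m + nose_pad + rail.
- bolt (a joint): How far (m) the steel keeper bolt is slid along the block's -y: 0 withdrawn, clear of the groove; 0.044 fully across the groove, 4 mm behind the end of a pin that is home. 2 N friction, no spring.
- bolt_knob (a point): Centre of the red 16 mm ball on the bolt's upright stem (stem 12 mm thick), 78 mm above the bench; in the block's frame at x = -70 mm, y = 82 mm - bolt. Push it sideways along the block's -y.
- tape_measure: Yellow pocket tape measure, 90 x 32 x 62 mm, a bystander; origin at the centre of its underside.

How it is judged:
On the way, in this order (a step that is already met when the one before it is completed fails the run):
1. the rail is pushed in until its nose pad meets the end stop, and let go so that it springs back (value of joint nose_pad above 0.056 m and value of joint rail below 0.002 m), for 0.2 s.
2. the pin lies in the groove, point towards the housing and short of the rail, let go (x of draw_pin in the frame of joint_block between -0.122 and -0.075 m and y of draw_pin in the frame of joint_block between -0.003 and 0.003 m and z of draw_pin in the frame of joint_block between 0.033 and 0.041 m and angle between the x axis of draw_pin and the x axis of joint_block, either way round below 0.06 rad and contact force between the fingers and draw_pin below 0.3 N and linear speed of draw_pin below 0.01 m/s), for 0.2 s.
3. the pin is through the cheeks and the rail with its handle against the housing, and has pulled the rail into line (value of joint nose_pad above 0.056 m and value of joint rail above 0.003 m and x of draw_pin in the frame of joint_block between -0.004 and 0.002 m and y of draw_pin in the frame of joint_block between -0.003 and 0.003 m and z of draw_pin in the frame of joint_block between 0.033 and 0.041 m and angle between the x axis of draw_pin and the x axis of joint_block, either way round below 0.06 rad), for 0.2 s.
4. the bolt is slid across the groove behind the pin (value of joint bolt above 0.038 m), for 0.2 s.
At the end, for the whole second after the job is handed in: The nose pad is within 4 mm of its stop, the rail pulled in at least 3 mm against its spring, the pin at rest and let go with its handle within 4 mm of the housing and in line with the holes (3 mm sideways, 0.06 rad), and the bolt at least 38 mm across (all of step 3 and linear speed of draw_pin below 0.01 m/s and contact force between the fingers and draw_pin below 0.3 N and value of joint bolt above 0.038 m); the robot touches nothing.
It fails at once if the tape measure is shoved or knocked by more than 20 mm (distance of tape_measure from where it was at the start of the episode above 0.02 m).
It also fails if it takes over 66 s, if anything falls off the work surface, if the arm or the gripper's body presses on something with over 40 N, if the wrist force passes 120 N, or if a joint passes its speed limit or range.

### The arm

A 6-joint arm with a two-finger parallel gripper is mounted at the origin on a cart in front of the work surface, level with it; the furniture and walls round the work are solid. World frame = base frame: x ahead of the robot, y to its left, z up, the work surface at z = 0. Lengths are in m, angles in rad, forces in N, time in s.
With the tool pointing down it reaches from about 0.35 to 0.8 m from the base axis. Payload 7.3 kg.
Tool frame: the origin (TCP) lies between the finger pads; the fingertips stand 22 mm ahead of it and the grasp point (between the pads) lies 3 mm ahead of it; z points along the fingers, y is the line along which they close (so a half turn about z gives the same grasp; the last joint's range is limited). The gripper opens to 85 mm and grips with 20 to 120 N. Pads are 22 mm wide; open, the fingers measure 114 mm over their backs; the gripper's body (76 mm by 85 mm) begins 54 mm behind the grasp point. The pads swing forward as they close: fully open they stand 13 mm farther back than shut.
Start: joints at [-1.478, 0.342, 1.524, -0, 1.275, -0.146], TCP at [0.124, -0.51, 0.253] pointing down, gripper open.
Joint ranges: [-2.53, 2.53], [-0.77, 2.02], [0.04, 2.7], [-1, 4.14], [0.28, 2.66], [-3.11, 3.11]. Speed limits (rad/s): [2.57, 2.57, 3.14, 3.14, 3.14, 3.14].

### API

Orientations are given as a rotation vector (axis times angle).
In Python, from cell import monitor, vision, job, spotter gives the robot as it stands.
- The arm moves only by the tool servo_tool, never from a script. Its argument "rows" is a list that holds one entry, the list of rows, each a list of 7 numbers: the shift along the tool's x, y, z in mm, then the turn, a rotation vector about the tool's x, y, z in degrees, then the opening in per cent of the stroke, from 0 (shut) to 100 (fully open). A call has exactly 5 rows; each row shifts and turns the commanded pose from where the row before left it, along the tool's axes as they then stand; what a row does not reach is not made up. A row lasts 1/8 s, in which the tool goes at most 62.5 mm and 10.7 degrees, less where a joint would pass 70% of its speed; a pose out of reach is approached as far as the arm can. A call is refused whole if a number of a shift passes 62.5 or a number of a turn 10.7, either way. A call with a gripper value outside its range is refused whole. The fingers move at their own pace and stop on an object; the grip force is fixed at half the most. Time passes only in rows, so rows that do not move let the fingers close, or fill a call up. It gives the time, the measured TCP pose, the force, the opening and the grip force at its end, in the units of the state.
- monitor.read_state(): the state, without advancing time (a new reading comes with each control period).
- vision.read_camera(name): name is "side" or "top"; returns a dict with "color" (480x640x3 uint8, blue, green, red), "range_z" (480x640 float32, m along the optical axis (not along the pixel's ray), 0 where there is no reading), "camera_matrix" (3x3 intrinsics, pixels), "cam_to_world" (4x4, takes a point from camera to world coordinates). Camera axes: x right, y down, z forward; pixel columns grow to the right and rows downward; lengths in m; the calibration is good to about 2 mm. A picture is of the moment at which its call begins.
- job.job_done(): hands the job in; it is judged then, once.
Trained networks look in a picture, given as the dict that the camera call returned (one of the last four; its "shot" number tells which), for a name from the list of things; names that differ only in an ending like _2 or _b are one class to them, and where a whole thing is asked for, a point or a joint stands for the part that bears it (a point fixed in the world has none). Each returns a list of dicts, best first, with "score" (0 to 1); they miss things now and then, are a little off and sometimes report something else, mostly with a low value. They report only what shows in the picture. A call takes as long as a camera call.
- spotter.boxes_of(picture, label): "location" ([x, y, z] in m, in the coordinates of the camera as it stood for that picture, good to about 4 mm: the middle of the surface that is visible of it).
The state is a dict: "time_s": time; "joint_pos": joint angles; "qd": joint speeds; "joint_efforts": joint torques, N m; "position": TCP position; "ee_rot": TCP orientation; "contact_force": force on the tool from outside, world axes, zero at the start; "torque": the same for the moment, N m; "width": finger opening in m; "finger_force": force on a finger pad.
Only numpy, scipy, OpenCV 4.12 (cv2) and the standard library are available. Lean on these libraries where they do the work, as an engineer would, in place of code of your own. Each camera call takes 0.05 s, during which the arm holds its last target. There are 200 camera calls.

## Working session

There is one attempt and no reset: what is moved stays moved. The work goes in short steps, Python scripts to look and compute and a tool call to move; the robot and the scene stay as the last step left them, time stands still between calls to the robot, and variables do not carry over. Pictures are saved under pics/ and viewed, at most 10 in all, crops included, and the job is handed in when it is done.

Besides the shell and the picture viewer there is one more tool, called after ">>>" as name([rows], argument=value, ...), one row to a line, values as JSON. servo_tool: Moves the arm, as the interface text tells. Its arguments: {"type":"object","properties":{"rows":{"type":"array"}},"required":["rows"]}

```bash
mkdir -p pics; cat > h.py <<'E'
import numpy as np, cv2
from cell import monitor, vision, job, spotter
from scipy.spatial.transform import Rotation as R
def w(p,l):
    M=p["cam_to_world"]; return M[:3,:3]@np.array(l)+M[:3,3]
def cloud(p):
    K=p["camera_matrix"]; z=p["range_z"]; v,u=np.mgrid[:480,:640]
    c=np.stack([(u-K[0,2])*z/K[0,0],(v-K[1,2])*z/K[1,1],z],-1)
    return c@p["cam_to_world"][:3,:3].T+p["cam_to_world"][:3,3]
E
python3 - <<'E'
from h import *
s=monitor.read_state(); print(s)
for n in ["top","side"]:
    p=vision.read_camera(n); cv2.imwrite(f"pics/{n}0.png",p["color"]); np.savez(f"{n}0.npz",**{k:p[k] for k in("color","range_z","camera_matrix","cam_to_world")})
    print(n,p["cam_to_world"].round(3).tolist(),p["camera_matrix"].round(1).tolist())
    for l in ["joint_block","draw_pin","rail_end","bolt_knob","tape_measure"]:
        for d in spotter.boxes_of(p,l)[:2]: print(l,round(d["score"],2),w(p,d["location"]).round(4))
E
```

```text
{'time_s': 0.0, 'joint_pos': array([-1.47799396e+00,  3.42750030e-01,  1.52500400e+00, -2.22272518e-05,
        1.27542182e+00, -1.45999165e-01]), 'qd': array([ 9.94815929e-05,  2.01811216e-04, -8.61932378e-04,  8.96169952e-04,
        1.07458719e-03,  3.21476943e-04]), 'joint_efforts': array([ 7.47076247e-04, -4.33679080e+01, -2.46015733e+01, -1.33058647e-04,
        7.86401506e-03,  1.63964756e-05]), 'position': array([ 0.12416413, -0.50972745,  0.25261631]), 'ee_rot': array([-3.11765198e+00, -3.74039436e-01, -3.27399889e-05]), 'contact_force': array([ 0.38232726, -0.1144033 , -1.28348244]), 'torque': array([-0.03367893, -0.01527109, -0.03751244]), 'finger_force': 0.0, 'width': 0.0852751161717969}
top [[0.007, -0.992, 0.128, 0.462], [-1.0, -0.005, 0.021, -0.097], [-0.021, -0.128, -0.992, 0.93], [0.0, 0.0, 0.0, 1.0]] [[436.8, 0.0, 324.8], [0.0, 436.8, 237.8], [0.0, 0.0, 1.0]]
joint_block 0.88 [0.5857 0.0033 0.0254]
draw_pin 0.68 [ 0.4372 -0.3267  0.0241]
rail_end 0.71 [ 0.6133 -0.0944  0.056 ]
bolt_knob 0.71 [0.5362 0.0849 0.0468]
tape_measure 0.77 [ 0.5947 -0.3501  0.0458]
side [[0.999, 0.022, -0.029, 0.567], [0.035, -0.365, 0.931, -1.014], [0.01, -0.931, -0.365, 0.459], [0.0, 0.0, 0.0, 1.0]] [[476.8, 0.0, 310.4], [0.0, 476.8, 241.0], [0.0, 0.0, 1.0]]
joint_block 0.9 [ 0.5831 -0.0171  0.0278]
draw_pin 0.61 [ 0.4407 -0.3396  0.0187]
draw_pin 0.39 [ 0.5767 -0.0104  0.0223]
bolt_knob 0.6 [0.5333 0.0903 0.0565]
```

View pics/top0.png

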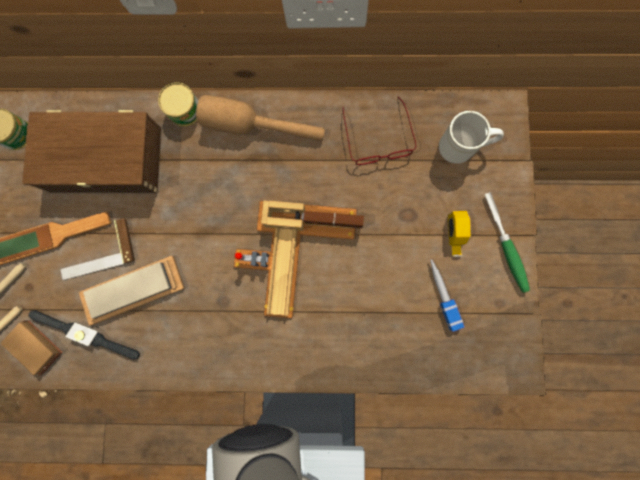

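View pics/side0.png

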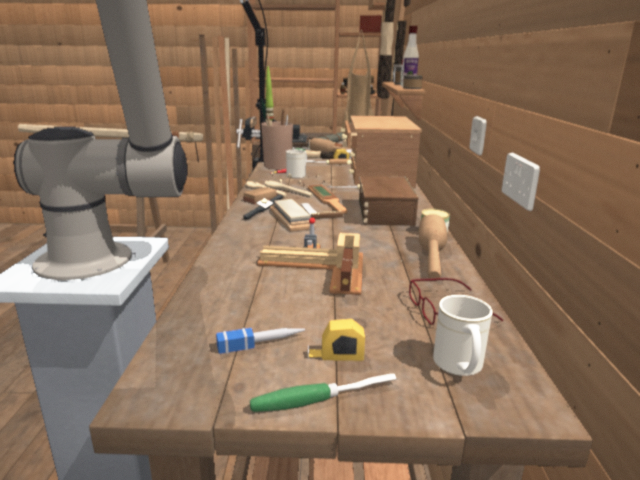

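Top view: housing (283,215), groove running to (280,315), rail end (362,220), red knob (238,256), pin (447,298) pointing up-left in the image, and the tape (460,230). Now I'll fit the poses.

```bash
cat > fit.py <<'E'
from h import *
from scipy.optimize import minimize
def rect(q,x0,x1,y0,y1): return (q[:,0]>x0)&(q[:,0]<x1)&(q[:,1]>y0)&(q[:,1]<y1)
def fitblock(c,rail=0,g0=(0.605,0.0,0.0)):
    P=c.reshape(-1,3); m=(abs(P[:,0]-.56)<.2)&(abs(P[:,1]+.02)<.2)&(P[:,2]>-.02)&(P[:,2]<.12); P=P[m]
    hi=P[P[:,2]>.052][:,:2]; mid=P[(P[:,2]>.016)&(P[:,2]<.045)][:,:2]; lo=P[P[:,2]<.008][:,:2]
    # smooth signed distance to rectangles
    def sd(q,x0,x1,y0,y1):
        d=np.maximum(np.maximum(x0-q[:,0],q[:,0]-x1),np.maximum(y0-q[:,1],q[:,1]-y1)); return d
    s=lambda d:1/(1+np.exp(np.clip(d/.0015,-30,30)))
    def f(t):
        co,si=np.cos(t[2]),np.sin(t[2]); T=lambda Q:(Q-t[:2])@np.array([[co,-si],[si,co]])
        H=lambda q:np.minimum(np.minimum(sd(q,0,.014,-.035,.035),sd(q,.036,.048,-.035,.035)),sd(q,.015,.035,-.165+rail,-.043+rail))
        G=lambda q:sd(q,-.179,-.001,-.022,.022)
        a=T(hi);b=T(mid);l=T(lo)
        a=a[(a[:,1]<.04)&(a[:,0]>-.03)]; b=b[(b[:,0]<-.01)&(abs(b[:,1])<.03)]; 
        return -(2*s(H(a))-1).sum()-(2*s(G(b))-1).sum()+s(H(l)).sum()+s(G(l)).sum()
    best=min((minimize(f,np.array(g0)+[dx,dy,y],method="Nelder-Mead",options=dict(initial_simplex=np.array(g0)+[dx,dy,y]+np.array([[0,0,0],[.01,0,0],[0,.01,0],[0,0,.06]]))) for dx in(-.015,.01) for dy in(-.01,.01) for y in(-.1,0,.1)),key=lambda r:r.fun)
    return best.x,best.fun
if __name__=="__main__":
    for n in["top","side"]:
        p=dict(np.load(n+"0.npz")); c=cloud(p)
        if n=="top": t,fv=fitblock(c); print("block",t.round(4),fv)
        hsv=cv2.cvtColor(p["color"],cv2.COLOR_BGR2HSV)
        reg=(abs(c[...,0]-.45)<.1)&(abs(c[...,1]+.33)<.06)
        bl=reg&(hsv[...,0]>95)&(hsv[...,0]<130)&(hsv[...,1]>120)
        print(n,"bench z",np.median(c[...,2][reg]).round(4))
        B=c[bl]; B=B[B[:,2]>.015 if n=="top" else B[:,2]>.005]; print("blue",len(B),B.mean(0).round(4),np.median(B[:,2]).round(4))
        al=reg&(c[...,2]>.010)&(c[...,0]<.53); A=c[al]; 
        r=cv2.minAreaRect((B[:,:2]*1000).astype(np.float32)); print("handle rect",r)
        m=A[:,:2].mean(0); u=np.linalg.svd(A[:,:2]-m)[2][0]; u*=np.sign(u[0]); s=(A[:,:2]-m)@u
        print("axis deg",np.degrees(np.arctan2(u[1],u[0])),"ends",(m+s.min()*u).round(4),(m+s.max()*u).round(4),len(A))
        for nm,g in dict(red=((hsv[...,0]<8)|(hsv[...,0]>172))&(hsv[...,1]>150)&(abs(c[...,1]-.09)<.04)&(abs(c[...,0]-.53)<.06)&(c[...,2]>.05)).items():
            print(nm,g.sum(),c[g].mean(0).round(4), c[g][:,:].max(0).round(4))
E
python3 fit.py
```

```text
block [ 0.5988  0.0049 -0.0767] -2154.622975527154
top bench z -0.0
blue 304 [ 0.4221 -0.3375  0.0254] 0.0256
handle rect ((422.13958740234375, -338.24822998046875), (59.22011947631836, 26.226490020751953), 18.412639617919922)
axis deg 18.929311072711553 ends [ 0.3939 -0.3468] [ 0.53   -0.3001] 709
red 45 [0.5352 0.0904 0.0825] [0.5402 0.0988 0.0872]
side bench z 0.0015
blue 484 [ 0.4235 -0.3475  0.0203] 0.0226
handle rect ((422.4595031738281, -341.6435852050781), (58.17293167114258, 25.977922439575195), 17.59774398803711)
axis deg 21.185043470872053 ends [ 0.3962 -0.3557] [ 0.5299 -0.3038] 1007
red 24 [0.5363 0.0869 0.0827] [0.5413 0.0927 0.0883]
```

```bash
cat > go.py <<'E'
# python3 go.py x y z yaw_deg [b]: remaining shift in tool axes (after the turn); b: block frame (yaw too)
import sys; from h import *
BL=np.array(eval(open("blk").read()))
a=[float(v) for v in sys.argv[1:5]]; s=monitor.read_state(); Rt=R.from_rotvec(s["ee_rot"]); M=Rt.as_matrix()
y0=np.degrees(np.arctan2(M[1,0],M[0,0])); t=np.array(a[:3]); yaw=a[3]
b=np.degrees(BL[2]); c,sn=np.cos(BL[2]),np.sin(BL[2]); Q=np.array([[c,-sn],[sn,c]])
if len(sys.argv)>5: t[:2]=BL[:2]+Q@t[:2]; yaw+=b
d=t-s["position"]; yr=np.radians(yaw); X=np.array([np.cos(yr),np.sin(yr),0]);Y=np.array([np.sin(yr),-np.cos(yr),0])
print("t",round(s["time_s"],2),"pos",s["position"].round(4),"blk",(Q.T@(s["position"][:2]-BL[:2])).round(4),"yaw",y0.round(2),"tilt",np.degrees(np.arccos(-M[2,2])).round(2),"F",s["contact_force"].round(1),"w",round(s["width"],4))
print("target",t.round(4),"shift mm",(np.array([d@X,d@Y,-d[2]])*1000).round(1),"turn",round(-(yaw-y0),2))
E
echo "[0.5988,0.0049,-0.0767]">blk; python3 go.py 0.025 -0.205 0.25 0 b
```

```text
t 0.6 pos [ 0.1242 -0.5101  0.2533] blk [-0.4337 -0.5499] yaw 13.68 tilt 0.01 F [-0.6 -0.2 -0.5] w 0.085
target [ 0.608  -0.2014  0.25  ] shift mm [ 458.7 -344.9    3.3] turn 18.07
```

>>> servo_tool([
  [[0,0,0,0,0,9,0],[0,0,0,0,0,9,0],[45,-34,0,0,0,0,0],[45,-34,0,0,0,0,0],[45,-34,0,0,0,0,0]],
])

```text
time_s: 1.23
position: [0.2677, -0.4177, 0.2534]
ee_rot: [3.139, -0.12, 0.0]
contact_force: [1.5, -0.2, -0.2]
width: -0.0001
finger_force: 0.0
```

>>> servo_tool([
  [[45,-34,0,0,0,0,0],[45,-34,0,0,0,0,0],[45,-34,0,0,0,0,0],[45,-34,0,0,0,0,0],[45,-34,0,0,0,0,0]],
])

```text
time_s: 1.85
position: [0.5051, -0.2648, 0.2534]
ee_rot: [3.139, -0.118, 0.001]
contact_force: [0.5, -0.9, 0.8]
width: 0.0002
finger_force: 0.0
```

```bash
python3 go.py 0.025 -0.205 0.055 0 b
```

```text
t 1.85 pos [ 0.5051 -0.2648  0.2534] blk [-0.0727 -0.2761] yaw -4.32 tilt 0.03 F [ 0.5 -0.9  0.8] w 0.0002
target [ 0.608  -0.2014  0.055 ] shift mm [ 97.7 -71.1 198.4] turn 0.08
```

>>> servo_tool([
  [[33,-24,0,0,0,0,0],[33,-24,25,0,0,0,0],[32,-23,55,0,0,0,0],[0,0,59,0,0,0,0],[0,0,59,0,0,0,0]],
])

```text
time_s: 2.48
position: [0.6045, -0.2036, 0.0577]
ee_rot: [3.139, -0.117, 0.001]
contact_force: [0.7, 0.1, -0.8]
width: 0.0
finger_force: 0.0
```

```bash
python3 go.py 0.025 -0.12 0.055 0 b
python3 - <<'E'
from h import *
p=vision.read_camera("side"); c=cv2.resize(p["color"][180:320,220:400],(720,560)); cv2.imwrite("pics/pre.png",c)
E
```

```text
t 2.48 pos [ 0.6045 -0.2036  0.0577] blk [ 0.0217 -0.2074] yaw -4.26 tilt 0.04 F [ 0.7  0.1 -0.8] w 0.0
target [ 0.6145 -0.1167  0.055 ] shift mm [  3.3 -87.4   2.7] turn 0.14
```

View pics/pre.png

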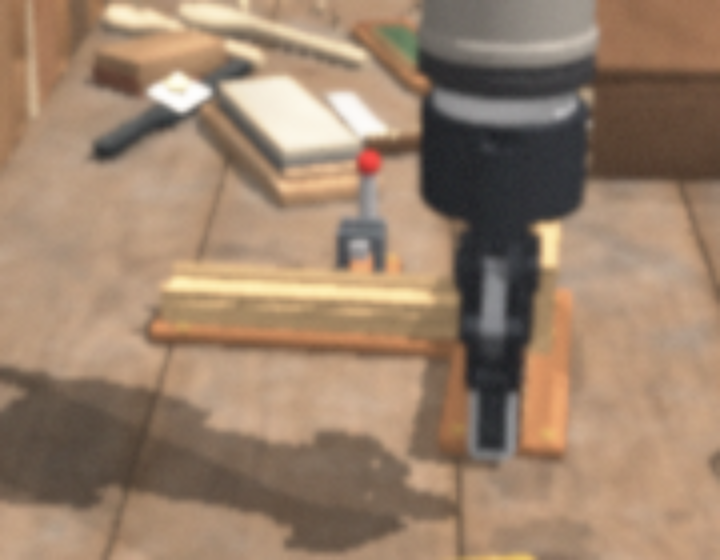

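The finger stands in front of the rail's end, slightly left of its centre. I'll move it right and push.

>>> servo_tool([
  [[3,-14,1,0,0,0,0],[0,-14,0,0,0,0,0],[0,-15,0,0,0,0,0],[0,-14,0,0,0,0,0],[0,-13,0,0,0,0,0]],
])

```text
time_s: 3.15
position: [0.6134, -0.1341, 0.0601]
ee_rot: [3.138, -0.118, 0.005]
contact_force: [1.3, -3.7, 3.1]
width: 0.0
finger_force: 2.0
```

>>> servo_tool([
  [[0,-5,0,0,0,0,0],[0,-4,0,0,0,0,0],[0,-2,0,0,0,0,0],[0,0,0,0,0,0,0],[0,0,0,0,0,0,0]],
])

```text
time_s: 3.78
position: [0.6132, -0.1238, 0.0584]
ee_rot: [-3.139, 0.119, 0.0]
contact_force: [0.5, -2.9, 0.9]
width: 0.0004
finger_force: 1.4
```

```bash
python3 go.py 0.025 -0.1145 0.055 0 b
```

```text
t 3.77 pos [ 0.6132 -0.1238  0.0584] blk [ 0.0242 -0.1273] yaw -4.34 tilt 0.01 F [ 0.5 -2.9  0.9] w 0.0004
target [ 0.615  -0.1112  0.055 ] shift mm [  0.8 -12.8   3.4] turn 0.06
```

>>> servo_tool([
  [[0,-4,1,0,0,0,0],[0,-3,1,0,0,0,0],[0,-2,0,0,0,0,0],[0,-1,0,0,0,0,0],[0,0,0,0,0,0,0]],
])

```text
time_s: 4.4
position: [0.614, -0.1137, 0.0565]
ee_rot: [3.139, -0.118, -0.0]
contact_force: [0.0, -3.8, 1.7]
width: -0.0001
finger_force: 2.1
```

>>> servo_tool([
  [[0,-1,0,0,0,0,0],[0,-1,0,0,0,0,0],[0,0,0,0,0,0,0],[0,0,0,0,0,0,0],[0,0,0,0,0,0,0]],
])

```text
time_s: 5.03
position: [0.6141, -0.112, 0.0565]
ee_rot: [3.139, -0.118, 0.0]
contact_force: [-0.4, -5.4, 3.1]
width: -0.0004
finger_force: 2.9
```

>>> servo_tool([
  [[0,-1,0,0,0,0,0],[0,-1,0,0,0,0,0],[0,-1,0,0,0,0,0],[0,0,0,0,0,0,0],[0,0,0,0,0,0,0]],
])

```text
time_s: 5.65
position: [0.6144, -0.1105, 0.0568]
ee_rot: [3.137, -0.119, 0.001]
contact_force: [-1.3, -11.9, 2.8]
width: 0.0001
finger_force: 5.7
```

>>> servo_tool([
  [[0,-1,0,0,0,0,0],[0,-1,0,0,0,0,0],[0,0,0,0,0,0,0],[0,0,0,0,0,0,0],[0,0,0,0,0,0,0]],
])

```text
time_s: 6.28
position: [0.6147, -0.1103, 0.057]
ee_rot: [3.134, -0.119, 0.002]
contact_force: [-2.4, -17.7, 2.3]
width: -0.0
finger_force: 8.9
```

The rail is solid against the stop. I'll back off and go to the pin.

>>> servo_tool([
  [[0,15,0,0,0,0,0],[0,25,0,0,0,0,0],[0,0,-50,0,0,0,60],[0,0,-50,0,0,-10.5,60],[0,0,0,0,0,-10.5,60]],
])

```text
time_s: 6.9
position: [0.6134, -0.1464, 0.1607]
ee_rot: [3.105, 0.465, 0.011]
contact_force: [-0.7, -0.5, -0.5]
width: 0.0508
finger_force: 0.0
```

```bash
python3 go.py 0.4222 -0.339 0.15 18.6
```

```text
t 6.9 pos [ 0.6134 -0.1464  0.1607] blk [ 0.0261 -0.1497] yaw 17.04 tilt 0.41 F [-0.7 -0.5 -0.5] w 0.0508
target [ 0.4222 -0.339   0.15  ] shift mm [-242.7  121.6   10.7] turn -1.56
```

>>> servo_tool([
  [[-48,24,0,0,0,-1.6,60],[-49,25,0,0,0,0,60],[-49,24,0,0,0,0,60],[-48,24,5,0,0,0,60],[-48,24,5,0,0,0,60]],
])

```text
time_s: 7.52
position: [0.4175, -0.3363, 0.146]
ee_rot: [-3.1, -0.499, -0.001]
contact_force: [0.3, -0.2, -0.3]
width: 0.0514
finger_force: 0.0
```

>>> servo_tool([
  [[0,0,30,0,0,0,60],[0,0,20,0,0,0,60],[0,0,10,0,0,0,60],[0,0,0,0,0,0,60],[0,0,0,0,0,0,60]],
])

```text
time_s: 8.15
position: [0.4192, -0.3363, 0.0872]
ee_rot: [3.101, 0.5, 0.001]
contact_force: [-0.0, 0.3, 0.2]
width: 0.0512
finger_force: 0.0
```

```bash
python3 go.py 0.4222 -0.339 0.034 18.6; python3 - <<'E'
from h import *; from fit import fitblock
p=vision.read_camera("top"); c=cloud(p)
for r in(.056,.058,.060,.062,.065): print(r,[np.round(v,4) for v in fitblock(c,r,(.5988,.0049,-.0767))])
q=vision.read_camera("side"); cv2.imwrite("pics/s2.png",np.vstack([cv2.resize(q["color"][220:400,190:390],(600,540))]))
E
```

```text
t 8.15 pos [ 0.4192 -0.3363  0.0872] blk [-0.1529 -0.354 ] yaw 18.31 tilt 0.07 F [-0.   0.3  0.2] w 0.0512
target [ 0.4222 -0.339   0.034 ] shift mm [ 2.   3.5 53.2] turn -0.29
0.056 [array([ 0.5988,  0.0046, -0.0783]), np.float64(-2199.3165)]
0.058 [array([ 0.5988,  0.0046, -0.0784]), np.float64(-2213.4332)]
0.06 [array([ 0.5989,  0.0045, -0.0802]), np.float64(-2220.2576)]
0.062 [array([ 0.5991,  0.0035, -0.0884]), np.float64(-2222.3492)]
0.065 [array([ 0.5991,  0.0035, -0.0884]), np.float64(-2209.1185)]
```

View pics/s2.png

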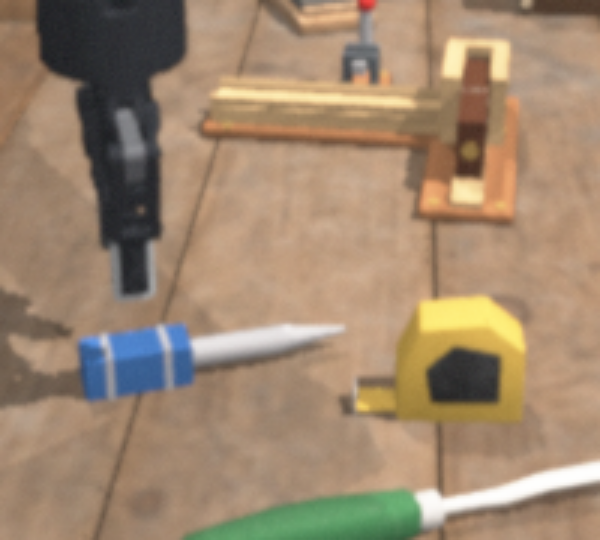

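The rail is in, the gripper is above the blue handle, and the tape's hook end is clear of it. Descending.

>>> servo_tool([
  [[2,3,20,0,0,-0.3,60],[0,0,20,0,0,0,60],[0,0,13,0,0,0,60],[0,0,0,0,0,0,60],[0,0,0,0,0,0,60]],
])

```text
time_s: 8.88
position: [0.4218, -0.3388, 0.0342]
ee_rot: [3.099, 0.507, 0.001]
contact_force: [-0.7, 0.2, 0.1]
width: 0.0516
finger_force: 0.0
```

```bash
echo "[0.5988,0.0046,-0.0784]">blk; python3 go.py 0.4222 -0.339 0.034 18.6; python3 - <<'E'
from h import *
p=vision.read_camera("top"); a=cv2.resize(p["color"][240:350,390:500],(500,500)); q=vision.read_camera("side"); cv2.imwrite("pics/g.png",np.hstack([a[:,:390],cv2.resize(q["color"][290:390,190:290],(400,500))]))
E
```

```text
t 8.88 pos [ 0.4218 -0.3388  0.0342] blk [-0.1495 -0.3562] yaw 18.58 tilt 0.07 F [-0.7  0.2  0.1] w 0.0516
target [ 0.4222 -0.339   0.034 ] shift mm [0.3 0.3 0.2] turn -0.02
```

View pics/g.png

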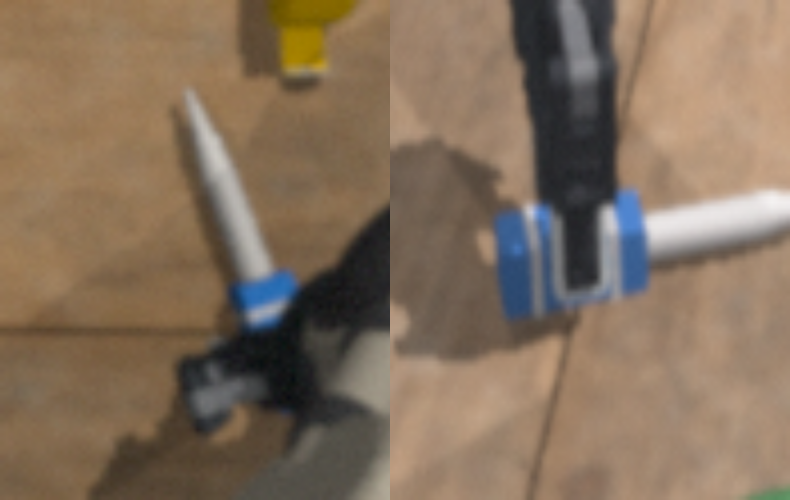

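The fingers straddle the handle, so I'll close and lift.

>>> servo_tool([
  [[0,0,0,0,0,0,0],[0,0,0,0,0,0,0],[0,0,0,0,0,0,0],[0,0,0,0,0,0,0],[0,0,0,0,0,0,0]],
])

```text
time_s: 9.6
position: [0.4219, -0.339, 0.0343]
ee_rot: [3.099, 0.507, 0.001]
contact_force: [0.3, -0.1, 5.4]
width: 0.0246
finger_force: 59.9
```

>>> servo_tool([
  [[0,0,-20,0,0,0,0],[0,0,-40,0,0,0,0],[0,0,-40,0,0,8,0],[0,0,0,0,0,8,0],[0,0,0,0,0,7,0]],
])

```text
time_s: 10.22
position: [0.4212, -0.3381, 0.1335]
ee_rot: [-3.139, 0.128, 0.001]
contact_force: [-0.5, -0.6, -2.9]
width: 0.024
finger_force: 59.9
```

```bash
python3 go.py -0.138 0 0.12 0 b
```

```text
t 10.22 pos [ 0.4212 -0.3381  0.1335] blk [-0.1502 -0.3556] yaw -4.66 tilt 0.03 F [-0.5 -0.6 -2.9] w 0.024
target [0.4612 0.0154 0.12  ] shift mm [  12.2 -355.6   13.5] turn -0.17
```

>>> servo_tool([
  [[2,-40,0,0,0,0,0],[2,-55,0,0,0,0,0],[2,-55,0,0,0,0,0],[2,-55,0,0,0,0,0],[2,-55,0,0,0,0,0]],
])

```text
time_s: 10.85
position: [0.451, -0.0782, 0.1331]
ee_rot: [-3.139, 0.122, 0.002]
contact_force: [0.9, -0.0, -4.0]
width: 0.0243
finger_force: 60.0
```

>>> servo_tool([
  [[2,-55,0,0,0,0,0],[0,-41,0,0,0,0,0],[0,0,14,0,0,0,0],[0,0,0,0,0,0,0],[0,0,0,0,0,0,0]],
])

```text
time_s: 11.48
position: [0.4607, 0.0146, 0.1193]
ee_rot: [3.139, -0.123, -0.001]
contact_force: [0.5, 1.2, -3.0]
width: 0.0247
finger_force: 60.1
```

```bash
python3 go.py -0.138 0 0.057 0 b; cat > pin.py <<'E'
from h import *
BL=np.array(eval(open("blk").read())); co,si=np.cos(BL[2]),np.sin(BL[2])
def pin(n,zlo,zhi,save=None):
    p=vision.read_camera(n); c=cloud(p); 
    if save: cv2.imwrite(save,cv2.resize(p["color"][190:330,220:380] if n=="top" else p["color"][160:320,220:380],(600,525)))
    b=c.copy(); d=c[...,:2]-BL[:2]; b[...,0]=d@[co,si]; b[...,1]=d@[-si,co]
    hsv=cv2.cvtColor(p["color"],cv2.COLOR_BGR2HSV)
    near=(b[...,0]>-.2)&(b[...,0]<.02)&(abs(b[...,1])<.04)&(b[...,2]>zlo)&(b[...,2]<zhi)
    bl=near&(hsv[...,0]>95)&(hsv[...,0]<130)&(hsv[...,1]>120); B=b[bl]
    sh=near&(hsv[...,1]<50)&(hsv[...,2]>90); S=b[sh]
    if len(B): print(n,"blue",len(B),np.percentile(B,[1,99],axis=0).round(4).tolist(),"med",np.median(B,0).round(4))
    if len(S)>5:
        print(n,"shank",len(S),np.percentile(S,[1,99],axis=0).round(4).tolist(),"y=%.4f%+.3fx"%tuple(np.polyfit(S[:,0],S[:,1],1)[::-1]),"z slope",np.polyfit(S[:,0],S[:,2],1).round(3))
E
python3 -c "
from pin import *
pin('top',.07,.13,'pics/hold.png'); pin('side',.07,.13)"
```

```text
t 11.47 pos [0.4607 0.0146 0.1193] blk [-0.1384 -0.0009] yaw -4.5 tilt 0.04 F [ 0.5  1.2 -3. ] w 0.0247
target [0.4612 0.0154 0.057 ] shift mm [ 0.4 -0.9 62.3] turn -0.01
top shank 157 [[-0.0794, -0.007, 0.0981], [-0.021, 0.0049, 0.108]] y=-0.0002+0.011x z slope [-0.091  0.098]
side blue 100 [[-0.1643, -0.0165, 0.0884], [-0.1105, -0.0019, 0.1133]] med [-0.1298 -0.0116  0.0995]
side shank 353 [[-0.1645, -0.0247, 0.0883], [-0.0237, 0.018, 0.1284]] y=0.0007+0.077x z slope [-0.074  0.097]
```

View pics/hold.png

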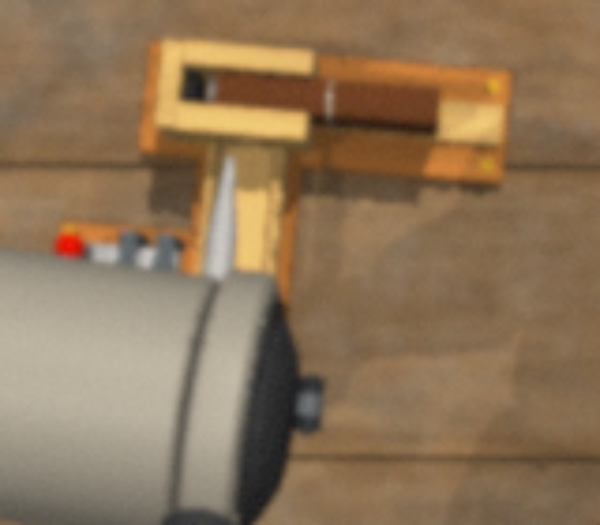

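The pin is held straight and centred over the groove. Lowering it.

>>> servo_tool([
  [[0,-0.8,15,0,0,0,0],[0,0,18,0,0,0,0],[0,0,15,0,0,0,0],[0,0,8,0,0,0,0],[0,0,3,0,0,0,0]],
])

```text
time_s: 12.2
position: [0.461, 0.0159, 0.0604]
ee_rot: [3.139, -0.122, -0.0]
contact_force: [0.1, 0.1, -4.2]
width: 0.0244
finger_force: 60.2
```

>>> servo_tool([
  [[0,0,1,0,0,0,0],[0,0,0,0,0,0,0],[0,0,0,0,0,0,0],[0,0,0,0,0,0,0],[0,0,0,0,0,0,0]],
])

```text
time_s: 12.82
position: [0.461, 0.0163, 0.0596]
ee_rot: [3.139, -0.121, 0.0]
contact_force: [-0.8, -0.1, -3.5]
width: 0.0242
finger_force: 60.2
```

```bash
python3 go.py -0.138 0 0.0585 0 b; python3 -c "
from pin import *
pin('top',.034,.065); pin('side',.034,.065)"
```

```text
t 12.82 pos [0.461  0.0163 0.0596] blk [-0.1383  0.0009] yaw -4.41 tilt 0.02 F [-0.8 -0.1 -3.5] w 0.0242
target [0.4612 0.0154 0.0585] shift mm [0.3 0.9 1.1] turn 0.08
top shank 205 [[-0.0812, -0.0054, 0.0371], [-0.0229, 0.0395, 0.0536]] y=-0.0101-0.329x z slope [-0.139  0.037]
side blue 55 [[-0.1646, -0.0138, 0.0355], [-0.11, 0.0047, 0.0538]] med [-0.117  -0.0086  0.0484]
side shank 396 [[-0.1676, -0.0186, 0.0343], [-0.0249, 0.0384, 0.0618]] y=0.0198+0.189x z slope [-0.042  0.041]
```

>>> servo_tool([
  [[0,0.8,0.5,0,0,0,0],[0,0,0.5,0,0,0,0],[0,0,0,0,0,0,0],[0,0,0,0,0,0,0],[0,0,0,0,0,0,0]],
])

```text
time_s: 13.55
position: [0.4609, 0.0155, 0.0584]
ee_rot: [3.139, -0.121, -0.0]
contact_force: [0.4, -0.5, -4.0]
width: 0.0245
finger_force: 60.3
```

>>> servo_tool([
  [[0,0,0,0,0,0,50],[0,0,0,0,0,0,50],[0,0,0,0,0,0,50],[0,0,0,0,0,0,50],[0,0,0,0,0,0,50]],
])

```text
time_s: 14.18
position: [0.4609, 0.0155, 0.0585]
ee_rot: [3.139, -0.121, 0.0]
contact_force: [-0.4, 0.0, -0.7]
width: 0.0426
finger_force: 0.0
```

>>> servo_tool([
  [[0,0,-20,0,0,0,50],[0,0,-40,0,0,0,50],[-40,0,-20,0,0,0,50],[-40,0,0,0,0,10.5,0],[-40,0,0,0,0,10.5,0]],
])

```text
time_s: 14.8
position: [0.3413, 0.032, 0.1387]
ee_rot: [3.062, -0.701, 0.001]
contact_force: [-0.3, 0.6, 1.2]
width: 0.0072
finger_force: 0.0
```

```bash
python3 go.py -0.205 0 0.14 -90 b; python3 -c "
from pin import *
pin('top',.034,.065,'pics/laid.png'); pin('side',.034,.065)"
```

```text
t 14.8 pos [0.3413 0.032  0.1387] blk [-0.2588  0.0071] yaw -25.8 tilt 0.05 F [-0.3  0.6  1.2] w 0.0072
target [0.3944 0.0207 0.14  ] shift mm [  7.1 -53.8  -1.3] turn 68.69
top blue 270 [[-0.1663, -0.0119, 0.0432], [-0.1099, 0.0115, 0.053]] med [-0.1379 -0.0003  0.0499]
top shank 360 [[-0.1568, -0.0117, 0.0372], [-0.0229, 0.039, 0.0537]] y=0.0109+0.055x z slope [-0.06  0.04]
side blue 143 [[-0.1654, -0.0141, 0.036], [-0.1109, 0.0042, 0.0532]] med [-0.1376 -0.0101  0.0478]
side shank 343 [[-0.168, -0.0151, 0.0343], [-0.0233, 0.0384, 0.0542]] y=0.0160+0.137x z slope [-0.02   0.041]
```

View pics/laid.png

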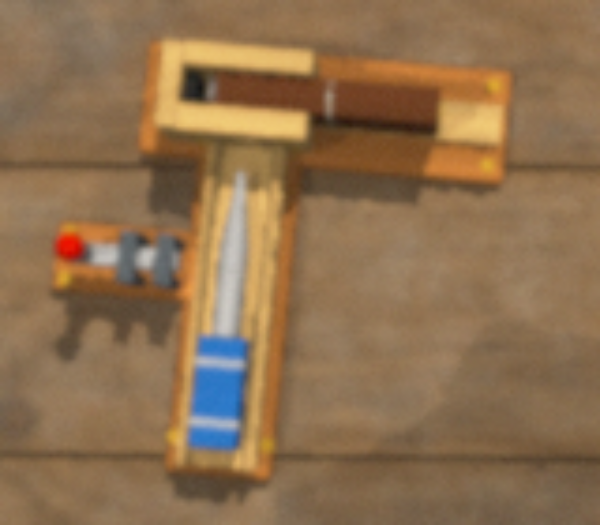

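The pin lies straight in the groove, point towards the housing (tip at 240,175, blue handle at 218,390). Turning the closed gripper so its narrow face pushes.

>>> servo_tool([
  [[0,0,0,0,0,-10.5,0],[0,0,0,0,0,-10.5,0],[0,0,0,0,0,-10.5,0],[0,0,0,0,0,-10.5,0],[0,0,0,0,0,-10.5,0]],
])

```text
time_s: 15.52
position: [0.3433, 0.0318, 0.1386]
ee_rot: [3.051, 0.747, 0.001]
contact_force: [1.0, 0.4, -0.5]
width: -0.0001
finger_force: 0.0
```

>>> servo_tool([
  [[0,0,0,0,0,-10.5,0],[0,0,0,0,0,-10.5,0],[0,0,0,0,0,-10.5,0],[0,0,0,0,0,-10.5,0],[0,0,0,0,0,-10.5,0]],
])

```text
time_s: 16.15
position: [0.3434, 0.0318, 0.1386]
ee_rot: [2.406, 2.019, 0.001]
contact_force: [0.6, 0.3, -0.3]
width: 0.0003
finger_force: 0.0
```

```bash
python3 go.py -0.205 0 0.052 90 b
```

```text
t 16.15 pos [0.3434 0.0318 0.1386] blk [-0.2568  0.0071] yaw 80.02 tilt 0.06 F [ 0.6  0.3 -0.3] w 0.0003
target [0.3944 0.0207 0.052 ] shift mm [-7.1 51.8 86.6] turn -5.49
```

>>> servo_tool([
  [[0,0,0,0,0,-5.5,0],[-7,26,0,0,0,0,0],[0,26,20,0,0,0,0],[0,0,36,0,0,0,0],[0,0,30,0,0,0,0]],
])

```text
time_s: 16.77
position: [0.3947, 0.0203, 0.0513]
ee_rot: [2.312, 2.125, 0.001]
contact_force: [-0.0, -0.3, 0.3]
width: 0.0
finger_force: 0.0
```

>>> servo_tool([
  [[0,5,0,0,0,0,0],[0,5,0,0,0,0,0],[0,0,0,0,0,0,0],[0,0,0,0,0,0,0],[0,0,0,0,0,0,0]],
])

```text
time_s: 17.4
position: [0.4037, 0.0197, 0.0529]
ee_rot: [2.314, 2.124, 0.001]
contact_force: [0.3, -0.5, 0.3]
width: 0.0001
finger_force: 0.0
```

```bash
python3 go.py -0.18 0 0.052 90 b
```

```text
t 17.4 pos [0.4037 0.0197 0.0529] blk [-0.1957 -0.0002] yaw 85.09 tilt 0.05 F [ 0.3 -0.5  0.3] w 0.0001
target [0.4194 0.0187 0.052 ] shift mm [ 0.2 15.7  0.9] turn -0.42
```

>>> servo_tool([
  [[0,8,0,0,0,-0.4,0],[0,8,1,0,0,0,0],[0,8,0,0,0,0,0],[0,8,0,0,0,0,0],[0,8,0,0,0,0,0]],
])

```text
time_s: 18.02
position: [0.4417, 0.0168, 0.0511]
ee_rot: [-2.304, -2.13, 0.006]
contact_force: [-7.8, 0.3, 7.0]
width: -0.0005
finger_force: 4.0
```

>>> servo_tool([
  [[0,6,0,0,0,0,0],[0,6,0,0,0,0,0],[0,6,0,0,0,0,0],[0,6,0,0,0,0,0],[0,6,0,0,0,0,0]],
])

```text
time_s: 18.65
position: [0.4717, 0.0144, 0.0511]
ee_rot: [-2.304, -2.13, 0.005]
contact_force: [-8.2, 0.1, 6.7]
width: 0.0002
finger_force: 3.9
```

```bash
python3 go.py -0.0745 0 0.052 90 b; python3 -c "
from pin import *
pin('top',.034,.065); pin('side',.034,.065,'pics/drive.png')"
```

```text
t 18.65 pos [0.4717 0.0144 0.0511] blk [-0.1274 -0.0002] yaw 85.49 tilt 0.29 F [-8.2  0.1  6.7] w 0.0002
target [0.5245 0.0104 0.052 ] shift mm [ 0.2 52.9 -0.9] turn -0.02
top blue 31 [[-0.0641, -0.0111, 0.0462], [-0.0553, 0.0085, 0.0529]] med [-0.0583 -0.0034  0.0491]
top shank 187 [[-0.0601, -0.0086, 0.0376], [-0.0012, 0.0371, 0.0525]] y=-0.0052-0.178x z slope [-0.06   0.042]
side blue 167 [[-0.1147, -0.016, 0.0358], [-0.0553, 0.0072, 0.0531]] med [-0.0819 -0.0103  0.0477]
side shank 316 [[-0.1334, -0.0177, 0.0341], [-0.0037, 0.038, 0.0634]] y=0.0019+0.029x z slope [-0.071  0.04 ]
```

View pics/drive.png

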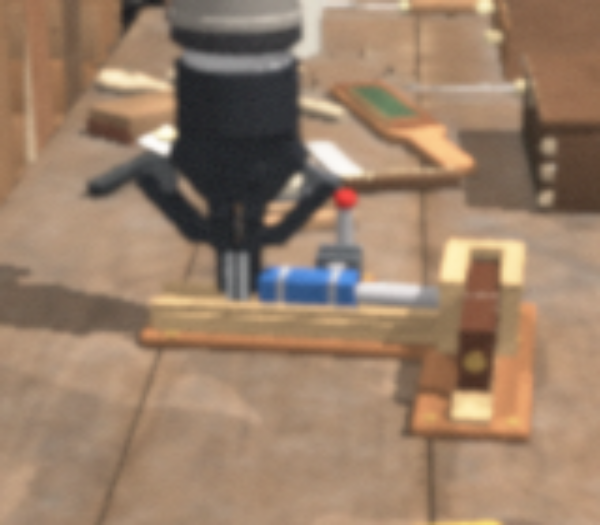

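The pin is sliding in level with its shank entering the cheek. Continuing.

>>> servo_tool([
  [[0,6,0,0,0,0,0],[0,6,0,0,0,0,0],[0,6,0,0,0,0,0],[0,6,0,0,0,0,0],[0,6,0,0,0,0,0]],
])

```text
time_s: 19.38
position: [0.4975, 0.0127, 0.0509]
ee_rot: [-2.299, -2.126, 0.014]
contact_force: [-20.1, 2.1, 17.3]
width: -0.0006
finger_force: 10.4
```

>>> servo_tool([
  [[0,5,0,0,0,0,0],[0,4,0,0,0,0,0],[0,4,0,0,0,0,0],[0,2,0,0,0,0,0],[0,0,0,0,0,0,0]],
])

```text
time_s: 20.0
position: [0.5136, 0.0112, 0.0509]
ee_rot: [-2.301, -2.127, 0.012]
contact_force: [-18.0, 1.5, 14.5]
width: -0.0002
finger_force: 9.0
```

>>> servo_tool([
  [[0,2,0,0,0,0,0],[0,2,0,0,0,0,0],[0,1,0,0,0,0,0],[0,0,0,0,0,0,0],[0,0,0,0,0,0,0]],
])

```text
time_s: 20.62
position: [0.5185, 0.0108, 0.0509]
ee_rot: [-2.301, -2.127, 0.012]
contact_force: [-18.7, -0.1, 13.6]
width: -0.0002
finger_force: 9.1
```

```bash
python3 go.py -0.0745 0 0.052 90 b
```

```text
t 20.62 pos [0.5185 0.0108 0.0509] blk [-0.0805 -0.0002] yaw 85.51 tilt 0.65 F [-18.7  -0.1  13.6] w -0.0002
target [0.5245 0.0104 0.052 ] shift mm [ 0.2  6.  -1.1] turn -0.0
```

>>> servo_tool([
  [[0,2,0,0,0,0,0],[0,2,0,0,0,0,0],[0,1,0,0,0,0,0],[0,1,0,0,0,0,0],[0,0,0,0,0,0,0]],
])

```text
time_s: 21.25
position: [0.5246, 0.0102, 0.0509]
ee_rot: [-2.301, -2.127, 0.012]
contact_force: [-17.1, 0.4, 13.7]
width: -0.0002
finger_force: 9.0
```

>>> servo_tool([
  [[0,1,0,0,0,0,0],[0,1,0,0,0,0,0],[0,0,0,0,0,0,0],[0,0,0,0,0,0,0],[0,0,0,0,0,0,0]],
])

```text
time_s: 21.88
position: [0.5259, 0.0101, 0.0509]
ee_rot: [-2.3, -2.126, 0.014]
contact_force: [-19.2, -0.0, 16.5]
width: 0.0002
finger_force: 10.2
```

```bash
python3 go.py -0.0745 0 0.052 90 b;  python3 -c "
from pin import *
pin('side',.034,.065)"
```

```text
t 21.88 pos [0.5259 0.0101 0.0509] blk [-0.0731 -0.0002] yaw 85.51 tilt 0.73 F [-19.2  -0.   16.5] w 0.0002
target [0.5245 0.0104 0.052 ] shift mm [ 0.2 -1.4 -1.1] turn 0.0
side blue 156 [[-0.0616, -0.0158, 0.0362], [-0.0056, 0.004, 0.0529]] med [-0.0329 -0.0107  0.047 ]
side shank 140 [[-0.0797, -0.0173, 0.0341], [-0.0032, 0.0373, 0.0643]] y=-0.0026+0.027x z slope [-0.073  0.044]
```

>>> servo_tool([
  [[0,1,0,0,0,0,0],[0,1,0,0,0,0,0],[0,0.5,0,0,0,0,0],[0,0,0,0,0,0,0],[0,0,0,0,0,0,0]],
])

```text
time_s: 22.55
position: [0.5261, 0.0101, 0.0509]
ee_rot: [-2.297, -2.124, 0.019]
contact_force: [-27.7, -0.4, 24.0]
width: 0.0003
finger_force: 14.5
```

```bash
python3 go.py -0.0745 0 0.052 90 b
```

```text
t 22.55 pos [0.5261 0.0101 0.0509] blk [-0.073  -0.0002] yaw 85.53 tilt 1.03 F [-27.7  -0.4  24. ] w 0.0003
target [0.5245 0.0104 0.052 ] shift mm [ 0.2 -1.5 -1.1] turn 0.02
```

>>> servo_tool([
  [[0,-10,0,0,0,0,0],[0,-20,0,0,0,0,0],[0,0,-45,0,0,0,0],[0,0,-45,0,0,0,0],[0,0,0,0,0,0,0]],
])

```text
time_s: 23.18
position: [0.5066, 0.0114, 0.1448]
ee_rot: [2.302, 2.128, 0.009]
contact_force: [-0.5, -0.0, -0.5]
width: -0.0003
finger_force: 0.0
```

```bash
python3 go.py -0.07 0.13 0.14 90 b;  python3 -c "
from pin import *
pin('top',.034,.065,'pics/home.png'); pin('side',.034,.065)
from fit import fitblock
p=vision.read_camera('top'); c=cloud(p)
for r in(.060,.063,.065): print(r,[np.round(v,4) for v in fitblock(c,r,(.5988,.0049,-.0767))])"
```

```text
t 23.18 pos [0.5066 0.0114 0.1448] blk [-0.0924 -0.0004] yaw 85.49 tilt 0.5 F [-0.5 -0.  -0.5] w -0.0003
target [0.5392 0.1397 0.14  ] shift mm [130.4  22.4   4.8] turn -0.02
side blue 148 [[-0.0569, -0.0158, 0.0359], [-0.0056, 0.0078, 0.0529]] med [-0.031  -0.0106  0.0469]
side shank 121 [[-0.083, -0.0297, 0.0342], [-0.0012, 0.0393, 0.0615]] y=-0.0211-0.717x z slope [0.01  0.047]
0.06 [array([ 0.5989,  0.0044, -0.0738]), np.float64(-691.0553)]
0.063 [array([ 0.5989,  0.0044, -0.0738]), np.float64(-709.8039)]
0.065 [array([ 0.5989,  0.0027, -0.0829]), np.float64(-715.7289)]
```

View pics/home.png

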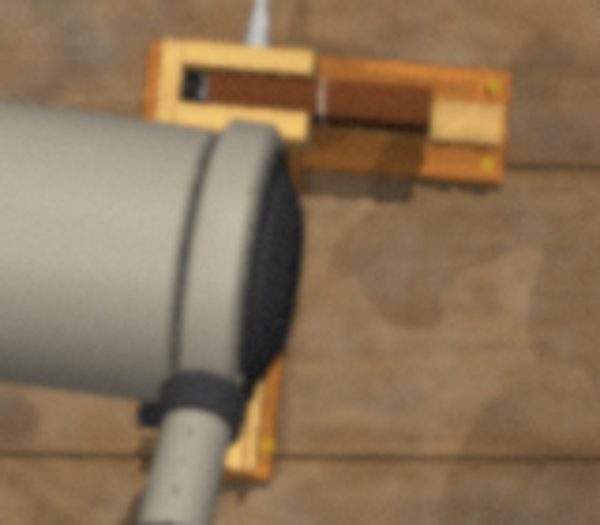

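The pin's point sticks out behind the housing (258,20) and the rail has been pulled further in. Now the bolt.

>>> servo_tool([
  [[25,22,0,0,0,0,0],[35,0,0,0,0,0,0],[35,0,0,0,0,0,0],[35,0,0,0,0,0,0],[0,0,20,0,0,0,0]],
])

```text
time_s: 23.95
position: [0.5363, 0.1419, 0.1206]
ee_rot: [2.304, 2.135, 0.002]
contact_force: [-0.1, -0.3, -0.0]
width: 0.0002
finger_force: 0.0
```

>>> servo_tool([
  [[0,0,20,0,0,0,0],[0,0,17,0,0,0,0],[0,0,0,0,0,0,0],[-8,0,0,0,0,0,0],[-8,0,0,0,0,0,0]],
])

```text
time_s: 24.58
position: [0.535, 0.123, 0.0849]
ee_rot: [2.307, 2.132, 0.001]
contact_force: [-0.9, 0.8, -0.4]
width: -0.0003
finger_force: 0.0
```

```bash
python3 go.py -0.07 0.057 0.088 90 b
```

```text
t 24.57 pos [0.535  0.123  0.0849] blk [-0.0728  0.1131] yaw 85.48 tilt 0.05 F [-0.9  0.8 -0.4] w -0.0003
target [0.5335 0.0669 0.088 ] shift mm [-56.1   2.8  -3.1] turn -0.03
```

>>> servo_tool([
  [[-10,2,-2,0,0,0,0],[-10,0,0,0,0,0,0],[-10,0,0,0,0,0,0],[-10,0,0,0,0,0,0],[-6,0,0,0,0,0,0]],
])

```text
time_s: 25.2
position: [0.5332, 0.077, 0.0866]
ee_rot: [2.308, 2.131, 0.001]
contact_force: [0.8, 1.8, 1.4]
width: -0.0005
finger_force: 1.1
```

>>> servo_tool([
  [[-4,0,0,0,0,0,0],[-2,0,0,0,0,0,0],[-2,0,0,0,0,0,0],[-1,0,0,0,0,0,0],[0,0,0,0,0,0,0]],
])

```text
time_s: 25.82
position: [0.5323, 0.0686, 0.0864]
ee_rot: [-2.307, -2.132, 0.0]
contact_force: [1.0, 1.3, 0.7]
width: -0.0
finger_force: 0.7
```

```bash
python3 go.py -0.07 0.057 0.088 90 b
```

```text
t 25.82 pos [0.5323 0.0686 0.0864] blk [-0.0713  0.0586] yaw 85.49 tilt 0.02 F [1.  1.3 0.7] w -0.0
target [0.5335 0.0669 0.088 ] shift mm [-1.6  1.3 -1.6] turn -0.02
```

Still at low force, so I'll push until it stops.

>>> servo_tool([
  [[-1.5,0,0,0,0,0,0],[-1.5,0,0,0,0,0,0],[-1,0,0,0,0,0,0],[0,0,0,0,0,0,0],[0,0,0,0,0,0,0]],
])

```text
time_s: 26.45
position: [0.5321, 0.0662, 0.0865]
ee_rot: [-2.307, -2.131, -0.003]
contact_force: [1.6, 10.1, 0.7]
width: 0.0002
finger_force: 5.0
```

>>> servo_tool([
  [[10,0,0,0,0,0,0],[30,0,0,0,0,0,0],[0,0,-50,0,0,0,0],[50,0,-50,0,0,0,0],[50,0,0,0,0,0,0]],
])

```text
time_s: 27.08
position: [0.5445, 0.1993, 0.1846]
ee_rot: [2.306, 2.127, 0.009]
contact_force: [0.8, 0.8, -0.3]
width: 0.0
finger_force: 0.0
```

>>> servo_tool([
  [[50,0,0,0,0,0,0],[50,0,0,0,0,0,0],[0,0,0,0,0,0,0],[0,0,0,0,0,0,0],[0,0,0,0,0,0,0]],
])

```text
time_s: 27.7
position: [0.5506, 0.2968, 0.1806]
ee_rot: [2.309, 2.13, -0.001]
contact_force: [0.2, -0.2, 0.3]
width: 0.0003
finger_force: 0.0
```

```bash
python3 -c "
from pin import *
pin('top',.034,.065,'pics/end.png'); pin('side',.034,.065)
from fit import fitblock
p=vision.read_camera('top'); c=cloud(p)
for r in(.060,.062,.063,.065): print(r,[np.round(v,4) for v in fitblock(c,r,(.5988,.0049,-.0767))])
hsv=cv2.cvtColor(p['color'],cv2.COLOR_BGR2HSV)
g=((hsv[...,0]<8)|(hsv[...,0]>172))&(hsv[...,1]>150)&(abs(c[...,1]-.06)<.07)&(abs(c[...,0]-.53)<.06)&(c[...,2]>.06); m=c[g].mean(0); d=m[:2]-BL[:2]; print('knob blk y',-si*d[0]+co*d[1]); print(monitor.read_state()['contact_force'])"
```

```text
top blue 260 [[-0.059, -0.0125, 0.0413], [-0.0025, 0.0114, 0.0528]] med [-0.0309 -0.0009  0.0495]
top shank 201 [[-0.0753, -0.0125, 0.0393], [-0.0002, 0.0353, 0.0529]] y=0.0014-0.142x z slope [0.074 0.051]
side blue 147 [[-0.0569, -0.015, 0.0363], [-0.0055, 0.0051, 0.0529]] med [-0.0309 -0.0107  0.0466]
side shank 179 [[-0.0828, -0.0167, 0.0342], [-0.0067, 0.039, 0.0646]] y=-0.0152-0.454x z slope [-0.054  0.044]
0.06 [array([ 0.5984,  0.0046, -0.079 ]), np.float64(-1835.8762)]
0.062 [array([ 0.5984,  0.0046, -0.079 ]), np.float64(-1849.4266)]
0.063 [array([ 0.5984,  0.0046, -0.0791]), np.float64(-1854.2997)]
0.065 [array([ 0.5985,  0.0038, -0.0837]), np.float64(-1859.5151)]
knob blk y 0.03727345261004504
[ 0.00872098 -0.10526912 -0.26254163]
```

View pics/end.png

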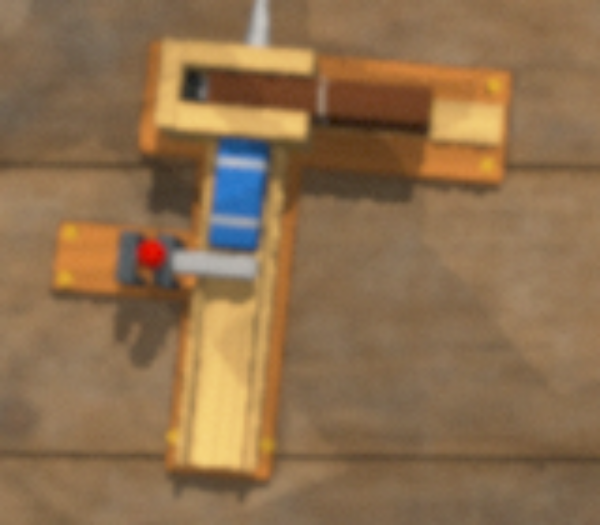

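The handle (240,190) is tight against the housing and the bolt (215,263) is fully across behind it. The knob is at block y 37 mm, against 38 mm when fully across. Handing in.

```bash
python3 -c "
from h import *
print(job.job_done())"
```

```text
the job is handed in; nothing more can be done
None
```

The job is handed in at about 28 s: the last images show the rail pulled in, the pin home and the bolt fully across, and the arm never went near the tape measure; the hand-in returned no verdict.

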